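# Load a tray into the imaging station and bring the camera round

## Robot

A 7-joint arm with a two-finger parallel gripper is mounted at the origin on the work surface. World frame = base frame: x ahead of the robot, y to its left, z up, the work surface at z = 0. Lengths are in m, angles in rad, forces in N, time in s.
With the tool pointing down it reaches from about 0.4 to 0.925 m from the base axis. Payload 5.6 kg.
Tool frame: the origin (TCP) lies between the finger pads; the fingertips stand finger_overhang ahead of it and the grasp point (between the pads) lies 2 mm behind it (finger_overhang is the distance from the TCP to the fingertips, in m); z points along the fingers, x is the direction in which the jaws open and shut, and the axes are right-handed (so a half turn about z gives the same grasp; the last joint's range is limited). The gripper opens to 85 mm and grips with 20 to 120 N. Pads are 22 mm wide; open, the fingers measure 114 mm over their backs; the gripper's body (76 mm by 85 mm) begins 54 mm behind the grasp point. The pads swing forward as they close: fully open they stand 13 mm farther back than shut.
Start: joints at [1.295, 0.468, -0.012, 1.603, 0.006, 1.071, -0.056], TCP at [0.15, -0.632, 0.248] pointing down, gripper open.
Joint ranges: [-2.53, 2.53], [-0.31, 2.02], [-1.57, 1.55], [0.28, 2.44], [-1.29, 4.43], [0.15, 1.84], [-2.92, 2.92]. Speed limits (rad/s): [2.57, 2.57, 3.14, 3.14, 3.14, 3.14, 3.14].

## Interface

Orientations are given as a 3x3 rotation matrix whose columns are the frame's x, y, z axes.
In Python, from station import * gives the robot as it stands.
- The arm moves only by the tool move_arm, never from a script. Its argument "commands" is a list of rows, each a list of 3 entries, a list of its own where there are three numbers: the shift along the tool's x, y, z in cm, then the turn, a rotation vector about the tool's x, y, z in degrees, then the opening in per cent of the stroke, from 0 (shut) to 100 (fully open). A call has 1 to 5 rows; each row is the pose to reach, as a shift and turn from the pose measured when the call began, along the tool's axes at that moment; what a row does not reach only later rows make up. A row lasts 1/10 s, in which the tool goes at most 50 mm and 8.59 degrees, less where a joint would pass 70% of its speed; a pose out of reach is approached as far as the arm can. A call with a gripper value outside its range is refused whole. The fingers move at their own pace and stop on an object; "newtons" is the grip in N (left out, the last holds). Time passes only in rows, so rows that repeat a pose let the fingers close. It gives the time, the measured TCP pose, the force and the opening at its end, in the units of the state.
- observe(): the state, without advancing time (a new reading comes with each control period).
- get_image(name): name is "side" or "top" or "wrist"; returns a dict with "img" (400x640x3 uint8, red, green, blue), "depth" (400x640 float32, m along the optical axis (not along the pixel's ray), 0 where there is no reading), "fx", "fy", "cx", "cy" (pixels), "k1" (the pictures are not rectified: a ray, as slopes to the right and down, at radius r is drawn at 1 + k1 r^2 times it, then the intrinsics apply), "cam_to_world" (4x4, takes a point from camera to world coordinates); the wrist camera has in their place "hand_eye" (4x4, takes a point from camera to tool coordinates, whose origin is the TCP and whose axes are the tool frame's). Camera axes: x right, y down, z forward; pixel columns grow to the right and rows downward; lengths in m; the calibration is good to about 2 mm. A picture is of the moment at which its call begins: read the wrist's pose just before it.
- close_job(): hands the job in, once; it reports no verdict.
The state is a dict: "time": time; "joint_pos": joint angles; "dq": joint speeds; "joint_efforts": joint torques, N m; "eef_pos": TCP position; "tool_rot": TCP orientation; "ft_force": force on the tool from outside, world axes, zero at the start; "moment": the same for the moment, N m; "width": finger opening in m.
Only numpy, scipy, OpenCV 4.12 (cv2) and the standard library are available. Lean on these libraries where they do the work, as an engineer would, in place of code of your own. Each camera call takes 0.05 s, during which the arm holds its last target. There are 200 camera calls.

## Task

Take the top tray, with the camera module lying in it, off the pile of loaded trays and, keeping it level, set it down without dropping it in the nest of the round imaging station, fully home between the four corner guides. Then slide the camera carriage round the curved rod right up to the stop collar at the far end of its travel, and press the button on the station's control box fully down to take the picture and let it come up again. Leave the module lying in its tray, and the other trays and everything else on the bench where they are.

Things in the scene. Friction and masses are not known exactly. Their poses are not given: they have to be found in the camera images.
- tray_center (a point): The tray to load: open grey plastic, 150 mm long (x), 54 wide (y), 50 high (z), walls 3 mm, both ends alike; top of the pile of three loaded trays; 0.26 kg with contents. Point: its centre, 25 mm above its underside. Grip from above across the 54 mm width, at mid-length. Dark liners inside leave a pocket 100 x 40 mm, 20 deep. Its lowest 6 mm is a narrower foot, 140 x 44 mm.
- module_center (a point): The camera module lying loose in that tray's pocket: aluminium body 36 mm wide, 30 mm high, 52 mm long, with a black lens 26 mm in diameter, 92 mm long in all, 0.12 kg. This point is its centre; x runs along the lens. Its top lies 11 mm below the tray's rim.
- tray_mid_center (a point): Second tray of the loaded pile, of the same size, right under the tray to load, with a module fixed in it. Point: its centre, 25 mm above its underside. The foot of the tray above drops 6 mm into its rim with 2 mm play at each side, so each tray of a pile stands 44 mm above the one below and comes free when lifted straight up. Leave it.
- tray_low_center (a point): Lowest tray of the loaded pile, of the same size, standing on the bench. Point: its centre, 25 mm above its underside. Leave it.
- empty_top_center (a point): Upper of the two empty trays, of the same size, that make the other, lower pile. Point: its centre, 25 mm above its underside. Leave it.
- empty_low_center (a point): Lower of the two empty trays, of the same size, standing on the bench. Point: its centre, 25 mm above its underside. Leave it.
- nest (a point): Centre of the nest's floor, a white plate 26 mm above the bench amid the station's round base (400 mm across). Z up; the tray's length lies along y, either way round. Four flared dark corner guides leave a seated tray 3 mm play all round, rise 18 mm above the floor and reach 24 mm along its sides and 18 mm along its ends. A bar light, 90 mm above the bench, stands 147 mm off along +x.
- arc_center (a point): Centre of the curved rod's arc, straight above the nest's centre, at the rod's height of 85 mm above the bench. The rod is a level circular arc of 12 mm steel, 160 mm in radius, on the side of the station that faces the robot, with a post under each end and a dark stop collar near each post.
- carriage_grip (a point): On the upright black grip on top of the camera carriage, directly above the rod, 186 mm above the bench. The grip is 12 mm thick along the rod (y), 36 wide across it (x, pointing away from the arc's centre), from 159 to 209 mm above the bench: pinch it from above across the 12 mm. Below it are the camera, in a cage 50 mm long and 40 wide, and the bored block on the rod; the lens reaches 50 mm inwards.
- carriage (a joint): Angle (rad) of the carriage round the vertical axis through arc_center: 0 at the collar where it is parked, growing anticlockwise seen from above to 1.40 at the far stop collar (on the robot's side of the nest). Starts near the parking end, slides stiffly (about 1.5 N at the rod) and stays where it is left.
- capture_top (a point): Centre of the top of the round grey push button, 30 mm in diameter, on the small grey control box at the edge of the station's base; pushed straight down, travel 6 mm, springs back; fully down takes 5 N.
- capture (a joint): Travel of the push button (m): 0 up, 0.006 fully down.
- mug: White mug, 80 mm in diameter, 95 mm high, standing on the bench; origin at the centre of its underside. Bystander.
- tape: Roll of black tape lying flat, 96 mm in diameter, 24 mm high; origin at the centre of its underside. Bystander.
- screwdriver: Screwdriver, 180 mm long, lying on the bench. Bystander.
- cleaner: White plastic bottle, 52 mm in diameter, 140 mm high; origin at the centre of its underside. Bystander.
- lens: Large black lens standing on end, 60 mm in diameter, 80 mm high; origin at the centre of its underside. Bystander.

How it is judged:
On the way, in this order (a step that is already met when the one before it is completed fails the run):
1. the top tray is lifted straight clear of the pile (its underside at least 30 mm above the rim of the tray below), the module in it (z of tray_center in the frame of tray_mid_center above 0.08 m and distance between module_center and tray_center below 0.018 m), for 0.1 s.
2. the tray rests fully home in the nest, let go, with the module in it (horizontal distance between tray_center and nest below 0.007 m and z of tray_center in the frame of nest between 0.02 and 0.03 m and angle between the x axis of tray_center and the y axis of nest, either way round below 0.1 rad and angle between tray_center's own z axis and vertical below 0.06 rad and distance between module_center and tray_center below 0.018 m and contact force between tray and the fingers below 0.1 N), for 0.3 s.
3. the carriage is up against the far stop (within 0.04 rad), the tray still in the nest (value of joint carriage above 1.36 rad and horizontal distance between tray_center and nest below 0.007 m and z of tray_center in the frame of nest between 0.02 and 0.03 m and angle between the x axis of tray_center and the y axis of nest, either way round below 0.1 rad and angle between tray_center's own z axis and vertical below 0.06 rad and distance between module_center and tray_center below 0.018 m), for 0.2 s.
4. the button is pressed down (at least 4.5 of its 6 mm) with the carriage at the stop and the tray in the nest (all of step 3 and value of joint capture above 0.0045 m), for 0.1 s.
At the end, for the whole second after the job is handed in: Tray at rest in the nest (centre within 7 mm, height 5 mm, turn 0.10 rad, tilt 0.06 rad), module in its pocket (within 18 mm of the tray's centre), carriage within 0.04 rad of the far stop, button up; other trays within 25 mm and bystanders within 40 mm of their starts (all of step 3 and value of joint capture below 0.002 m and linear speed of tray below 0.02 m/s and distance of each of tray_mid_center, tray_low_center, empty_top_center, empty_low_center from where it was at the start of the episode below 0.025 m and distance of each of mug, tape, screwdriver, cleaner, lens from where it was at the start of the episode below 0.04 m); the robot touches nothing.
It fails at once if the tray is dropped (moves faster than 0.45 m/s, a fall of about a centimetre, with no finger on it) (linear speed of tray above 0.45 m/s and contact force between tray and the fingers below 0.05 N).
It fails at once if the tray is tipped more than 0.35 rad (20 degrees) (angle between tray_center's own z axis and vertical above 0.35 rad).
It fails at once if the module comes out of its tray (distance between module_center and tray_center above 0.05 m).
It fails at once if one of the other trays is shifted more than 30 mm (distance of any of tray_mid_center, tray_low_center, empty_top_center, empty_low_center from where it was at the start of the episode above 0.03 m).
It fails at once if a bystander is shifted more than 50 mm (distance of any of mug, tape, screwdriver, cleaner, lens from where it was at the start of the episode above 0.05 m).
It also fails if it takes over 72 s, if anything falls off the work surface, if the arm or the gripper's body presses on something with over 40 N, if the wrist force passes 120 N, or if a joint passes its speed limit or range.

## Working session

There is one attempt and no reset: what is moved stays moved. The work goes in short steps, Python scripts to look and compute and a tool call to move; the robot and the scene stay as the last step left them, time stands still between calls to the robot, and variables do not carry over. Pictures are saved under pics/ and viewed, about 8 in all and at most 12, crops included, and the job is handed in when it is done.

Besides the shell and the picture viewer there is one more tool, called after "Call:" as name(argument=value, ...) on one line, values as JSON. move_arm: Moves the arm, as the interface text tells. Its arguments: {"type":"object","properties":{"commands":{"type":"array"},"newtons":{"type":"number"}},"required":["commands"]}

```bash
mkdir -p pics; ls
cat > h.py <<'E'
from station import *
import numpy as np, cv2
def grab(name):
    s=observe(); g=get_image(name)
    if 'hand_eye' in g:
        T=np.eye(4); T[:3,:3]=np.array(s['tool_rot']); T[:3,3]=s['eef_pos']
        g['T']=T@np.array(g['hand_eye'])
    else: g['T']=np.array(g['cam_to_world'])
    return g
def save(g,fn): np.savez(''+fn+'.npz',**g); cv2.imwrite('pics/'+fn+'.png',g['img'][:,:,::-1])
def load(fn): return dict(np.load(''+fn+'.npz'))
def ray(g,u,v):
    d=np.array([(u-g['cx'])/g['fx'],(v-g['cy'])/g['fy']]); x=d.copy()
    for _ in range(20): x=d/(1+g['k1']*(x@x))
    return np.array([x[0],x[1],1.])
def pt(g,u,v,z=None):  # world point by depth, or at height z
    r=g['T'][:3,:3]@ray(g,u,v); o=g['T'][:3,3]
    if z is None:
        d=g['depth'][int(v)-1:int(v)+2,int(u)-1:int(u)+2]; d=np.median(d[d>0]) if (d>0).any() else np.nan
        return o+r*d
    return o+r*(z-o[2])/r[2]
def proj(g,p):
    q=np.linalg.inv(g['T'])@np.append(p,1); x=q[:2]/q[2]; x=x*(1+g['k1']*(x@x))
    return np.array([x[0]*g['fx']+g['cx'],x[1]*g['fy']+g['cy']])
def xyzmap(g):
    v,u=np.mgrid[0:400,0:640]; d=np.stack([(u-g['cx'])/g['fx'],(v-g['cy'])/g['fy']],-1); x=d.copy()
    for _ in range(20): x=d/(1+g['k1']*(x**2).sum(-1,keepdims=True))
    c=np.concatenate([x,np.ones((400,640,1))],-1)*g['depth'][...,None]
    return c@g['T'][:3,:3].T+g['T'][:3,3]
E
python3 - <<'E'
from h import *
s=observe(); print(s)
for n in('top','side'):
    g=grab(n); save(g,n); print(n,g['fx'],g['k1'],g['T'].round(3).tolist(),(g['depth']>0).mean())
E
```

```text
pics
{'time': 0.0, 'joint_pos': array([ 1.2950242 ,  0.46841259, -0.01160281,  1.60364654,  0.00599022,
        1.07140292, -0.05629629]), 'dq': array([-8.49594615e-05, -1.56678809e-03,  5.12162669e-04,  1.23891376e-03,
       -4.08384558e-04,  1.26276594e-03, -1.25995816e-03]), 'joint_efforts': array([ 4.29263837e-04, -5.32384372e+01,  2.16295867e-02, -2.51304388e+01,
        1.14605736e-02,  7.83014344e-03, -7.85552999e-06]), 'eef_pos': array([ 0.14975118, -0.63195699,  0.24730584]), 'tool_rot': array([[ 2.30612182e-01, -9.73045596e-01, -5.37420823e-04],
       [-9.73044022e-01, -2.30612778e-01,  1.75435429e-03],
       [-1.83100283e-03,  1.18358648e-04, -9.99998317e-01]]), 'ft_force': array([ 0.25751877, -0.33552132,  0.17827024]), 'moment': array([-0.02184482, -0.02956607, -0.08962379]), 'width': 0.08526420337791091}
top 383.5768571071769 -0.02210457365515338 [[0.015, -0.994, 0.11, 0.376], [-1.0, -0.014, 0.013, -0.091], [-0.011, -0.11, -0.994, 1.28], [0.0, 0.0, 0.0, 1.0]] 0.996234375
side 464.3345258352103 0.037673290711223766 [[-0.792, -0.475, 0.383, -0.029], [-0.61, 0.613, -0.502, 0.644], [0.003, -0.631, -0.775, 1.244], [0.0, 0.0, 0.0, 1.0]] 0.99600390625
```

View pics/top.png

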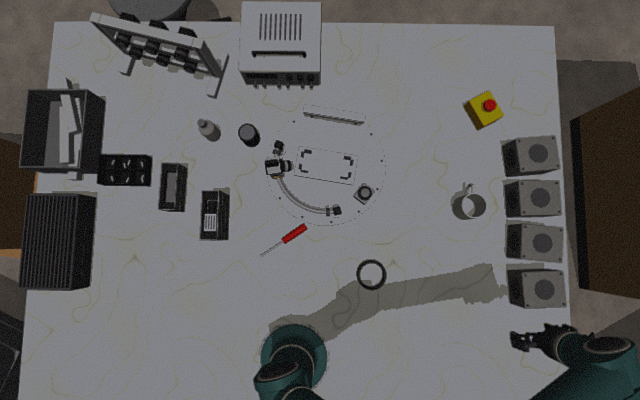

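View pics/side.png

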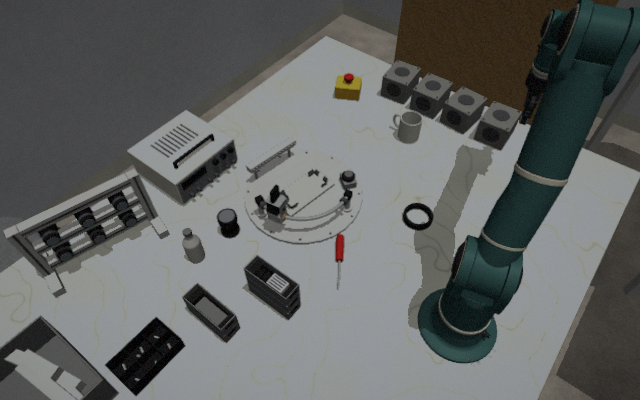

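The overhead view shows the loaded pile at about (214,215), the empty pile at (172,187), the nest at (325,163), the carriage at (277,168), the far collar at (335,211) and the button at (365,192). The side view shows the same layout, with the pile at (272,287).

Run:
```python
from h import *
t=load('top');s=load('side')
c=t['img'][110:240,190:390]; cv2.imwrite('pics/c1.png',cv2.resize(c,None,fx=4,fy=4,interpolation=cv2.INTER_CUBIC)[:,:,::-1])
c=s['img'][150:320,235:375]; cv2.imwrite('pics/c2.png',cv2.resize(c,None,fx=3.5,fy=3.5,interpolation=cv2.INTER_CUBIC)[:,:,::-1])
for n,u,v in [('pile',214,215),('nest',325,163),('car',277,168),('btn',365,192),('bench',200,260),('box',358,200)]: print(n,pt(t,u,v).round(3))
# tops by depth masks
X=xyzmap(t)
def rect(n,x0,x1,y0,y1,z0,z1):
    m=(X[...,0]>x0)&(X[...,0]<x1)&(X[...,1]>y0)&(X[...,1]<y1)&(X[...,2]>z0)&(X[...,2]<z1)
    P=X[m]; r=cv2.minAreaRect(P[:,:2].astype(np.float32)); print(n,len(P),r,P[:,2].mean())
rect('pilerim',.2,.6,.1,.42,.128,.15)
rect('empt',.2,.7,.25,.6,.085,.105)
```

```text
pile [0.446 0.241 0.128]
nest [ 0.631 -0.092  0.027]
car [0.587 0.05  0.158]
btn [ 0.53  -0.221  0.066]
bench [0.304 0.318 0.   ]
box [ 0.509 -0.202  0.025]
pilerim 348 ((0.44779637455940247, 0.25344765186309814), (0.1480322927236557, 0.05644521489739418), 0.393627792596817) 0.1341902000162767
empt 263 ((0.5099751353263855, 0.3354666233062744), (0.24486969411373138, 0.1567355990409851), 66.6575698852539) 0.09336943066557458
```

View pics/c1.png

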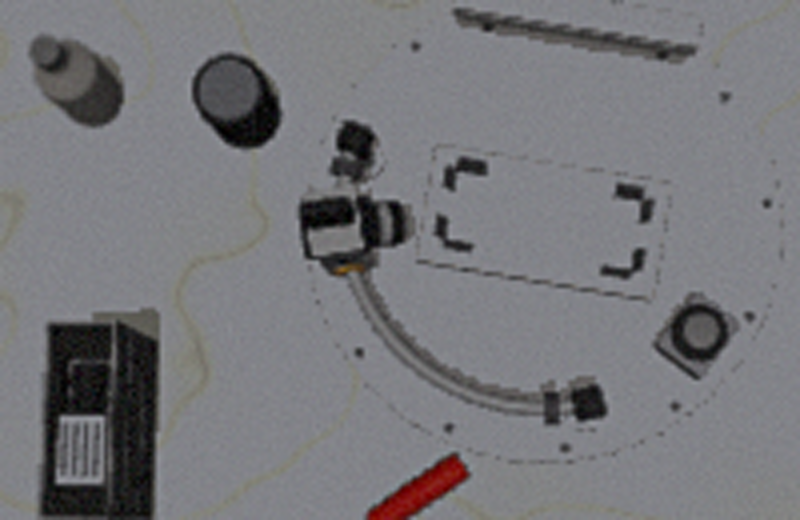

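View pics/c2.png

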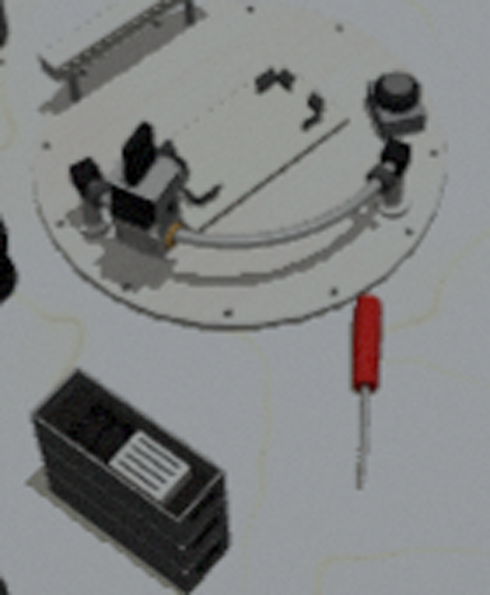

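The crops show the guides' outer corners at about crop (450,167), (648,195), (440,243) and (640,270). The carriage grip is at (327,212), the far collar at (552,403), the button at (702,330), and the pile runs nearly along world x.

```bash
cat >> h.py <<'E'
from scipy.spatial.transform import Rotation as Ro
def plan(p,yaw=None):
    s=observe(); R=np.array(s['tool_rot']); d=R.T@(np.array(p)-s['eef_pos'])*100
    if yaw is None: yaw=np.degrees(np.arctan2(R[1,0],R[0,0]))
    a=np.radians(yaw); G=np.array([[np.cos(a),np.sin(a),0],[np.sin(a),-np.cos(a),0],[0,0,-1]])
    w=np.degrees(Ro.from_matrix(R.T@G).as_rotvec())
    print('t',round(s['time'],2),'pos',np.round(s['eef_pos'],4),'yaw',round(float(np.degrees(np.arctan2(R[1,0],R[0,0]))),2),'tilt',np.round(R[:2,2],3),'w',round(s['width'],4),'F',np.round(s['ft_force'],1))
    print('shift',d.round(2),'len',np.linalg.norm(d).round(1),'turn',w.round(1))
E
python3 - <<'E'
import station; print([n for n in dir(station) if not n.startswith('_')], getattr(station,'finger_overhang',None))
from h import *
t=load('top')
f=lambda u,v,z:pt(t,190+(u+.5)/4-.5,110+(v+.5)/4-.5,z)
for u,v in [(450,167),(648,195),(440,243),(640,270)]: print(f(u,v,.044).round(3))
print('btn',f(702,330,.07).round(3),'grip',f(327,212,.209).round(3),'collar',f(552,403,.09).round(3))
for q in [(48,322),(112,322),(42,515),(108,515)]: print('rim',f(*q,.138).round(3))
plan([.45,-.25,.42],-90)
E
```

```text
['IKError', 'close_job', 'finger_overhang', 'get_image', 'observe'] 0.017
[ 0.665 -0.016  0.044]
[ 0.644 -0.179  0.044]
[ 0.602 -0.01   0.044]
[ 0.581 -0.173  0.044]
btn [ 0.53  -0.221  0.07 ] grip [0.593 0.06  0.209] collar [ 0.468 -0.102  0.09 ]
rim [0.52  0.279 0.138]
rim [0.521 0.23  0.138]
rim [0.376 0.277 0.138]
rim [0.376 0.227 0.138]
t 0.1 pos [ 0.1498 -0.632   0.2474] yaw -76.66 tilt [-0.     0.002] w 0.0852 F [ 0.5  0.6 -0.2]
shift [-30.27 -38.02 -17.21] len 51.6 turn [ 0.   0.1 13.3]
```

Call:
move_arm(commands=[[[-10, -12, -17], [0, 0, 13], 100], [[-30, -38, -17], [0, 0, 13], 100], [[-30, -38, -17], [0, 0, 13], 100], [[-30, -38, -17], [0, 0, 13], 100], [[-30, -38, -17], [0, 0, 13], 100]])

```text
time: 0.6
eef_pos: [0.2904, -0.4533, 0.3419]
tool_rot: [[0.006, -1.0, -0.001], [-1.0, -0.006, 0.002], [-0.002, 0.001, -1.0]]
ft_force: [0.8, -0.2, 0.8]
width: 0.0856
```

Run:
```python
from h import *
plan([.45,-.25,.42],-90)
plan([.45,.16,.36],-90)
```

```text
t 0.6 pos [ 0.2904 -0.4533  0.3419] yaw -89.67 tilt [-0.001  0.002] w 0.0856 F [ 0.8 -0.2  0.8]
shift [-20.25 -16.07  -7.79] len 27.0 turn [0.  0.1 0.3]
t 0.6 pos [ 0.2904 -0.4533  0.3419] yaw -89.67 tilt [-0.001  0.002] w 0.0856 F [ 0.8 -0.2  0.8]
shift [-61.24 -16.31  -1.71] len 63.4 turn [0.  0.1 0.3]
```

Call:
move_arm(commands=[[[-20, -16, -7], [0, 0, 0], 100], [[-20, -16, -7], [0, 0, 0], 100], [[-20, -16, -7], [0, 0, 0], 100], [[-20, -16, -7], [0, 0, 0], 100], [[-20, -16, -7], [0, 0, 0], 100]])

```text
time: 1.1
eef_pos: [0.4395, -0.2639, 0.4079]
tool_rot: [[0.006, -1.0, -0.001], [-1.0, -0.006, 0.002], [-0.002, 0.001, -1.0]]
ft_force: [1.1, -1.1, 0.4]
width: 0.0855
```

Call:
move_arm(commands=[[[-41, 0, 5], [0, 0, 0], 100], [[-41, 0, 5], [0, 0, 0], 100], [[-41, 0, 5], [0, 0, 0], 100], [[-41, 0, 5], [0, 0, 0], 100], [[-41, 0, 5], [0, 0, 0], 100]])

```text
time: 1.6
eef_pos: [0.4372, -0.0155, 0.3777]
tool_rot: [[0.005, -1.0, -0.001], [-1.0, -0.005, 0.001], [-0.001, 0.001, -1.0]]
ft_force: [1.5, 1.3, -0.2]
width: 0.0856
```

Call:
move_arm(commands=[[[-20, 0, 4], [0, 0, 0], 100], [[-20, 0, 4], [0, 0, 0], 100], [[-20, 0, 4], [0, 0, 0], 100], [[-20, 0, 4], [0, 0, 0], 100], [[-20, 0, 4], [0, 0, 0], 100]])

```text
time: 2.1
eef_pos: [0.4338, 0.1903, 0.3371]
tool_rot: [[0.015, -1.0, -0.003], [-1.0, -0.015, 0.004], [-0.004, 0.003, -1.0]]
ft_force: [0.2, 0.4, -0.3]
width: 0.0856
```

Run:
```python
from h import *
plan([.448,.253,.36],-90)
g=grab('wrist'); save(g,'w1'); print(g['T'].round(3).tolist(), g['fx'])
X=xyzmap(g); print(X[50::100,60::130].round(3).tolist())
```

```text
t 2.1 pos [0.4338 0.1903 0.3371] yaw -89.15 tilt [-0.003  0.004] w 0.0856 F [ 0.2  0.4 -0.3]
shift [-6.25 -1.51 -2.27] len 6.8 turn [0.2 0.2 0.9]
[[0.016, -0.95, -0.312, 0.513], [-1.0, -0.016, -0.002, 0.192], [-0.003, 0.312, -0.95, 0.462], [0.0, 0.0, 0.0, 1.0]] 336.16774402290474
[[[0.513, 0.192, 0.462], [0.553, 0.359, 0.0], [0.555, 0.193, -0.0], [0.557, 0.033, 0.014], [0.561, -0.13, 0.015]], [[0.422, 0.557, 0.002], [0.423, 0.373, -0.001], [0.427, 0.191, 0.002], [0.43, 0.012, 0.002], [0.433, -0.173, 0.0]], [[0.264, 0.593, 0.001], [0.268, 0.389, 0.0], [0.272, 0.189, 0.001], [0.276, -0.01, 0.001], [0.285, -0.201, 0.015]], [[0.446, 0.26, 0.392], [0.45, 0.223, 0.396], [0.081, 0.186, 0.001], [0.451, 0.159, 0.396], [0.447, 0.121, 0.391]]]
```

View pics/w1.png

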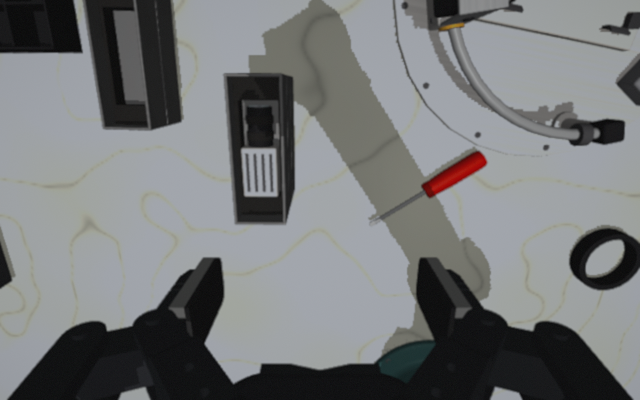

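The wrist view shows the top tray's rim, with corners at about (225,74), (281,73), (236,223) and (286,222). The label is at (260,172). The empty tray is at (130,65), well clear of the fingers.

Run:
```python
from h import *
g=load('w1')
X=xyzmap(g)
m=(X[...,0]>.33)&(X[...,0]<.56)&(X[...,1]>.2)&(X[...,1]<.31)&(X[...,2]>.129)&(X[...,2]<.15)
P=X[m]; print(len(P),cv2.minAreaRect(P[:,:2].astype(np.float32)),P[:,2].mean(),np.median(P[:,2]))
for q in [(225,74),(281,73),(236,223),(286,222)]: print(pt(g,*q,.138).round(4))
t=load('top'); X=xyzmap(t)
m2=(X[...,0]>.33)&(X[...,0]<.56)&(X[...,1]>.2)&(X[...,1]<.31)&(X[...,2]>.13)&(X[...,2]<.15);print(cv2.minAreaRect(X[m2][:,:2].astype(np.float32)))
v,u=np.nonzero(m); r=cv2.boxPoints(cv2.minAreaRect(np.c_[u,v].astype(np.float32))); print(r)
c=g['img'][60:235,200:310]; cv2.imwrite('pics/c3.png',cv2.resize(c,None,fx=3.4,fy=3.4,interpolation=cv2.INTER_CUBIC)[:,:,::-1])
```

```text
1779 ((0.4476180076599121, 0.2542235851287842), (0.14986224472522736, 0.05466439202427864), 0.377780556678772) 0.13622714291165597 0.13722403795160282
[0.521  0.2794 0.138 ]
[0.5225 0.2281 0.138 ]
[0.3738 0.2782 0.138 ]
[0.3759 0.2258 0.138 ]
((0.44779637455940247, 0.25344765186309814), (0.1480322927236557, 0.05644521489739418), 0.393627792596817)
[[223.71451   73.00816 ]
 [282.23816   71.336044]
 [286.59787  223.92577 ]
 [228.07422  225.59789 ]]
```

View pics/c3.png

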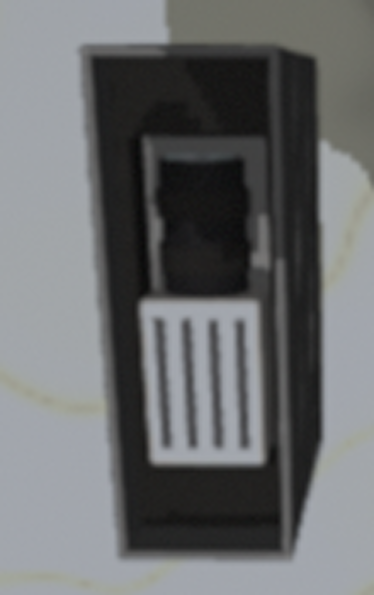

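The enlarged crop puts the rim corners at crop (82,48), (278,48), (292,555) and (120,555). The centre comes out at about (0.448, 0.2535) with the rim at z about 0.137. That agrees with the overhead view and the stated 138 mm.

Call:
move_arm(commands=[[[-4, -1, 4], [0, 0, 0], 100], [[-6.3, -1.5, 6], [0.2, 0.2, 0.3], 100], [[-6.3, -1.5, 11], [0.2, 0.2, 0.3], 100], [[-6.3, -1.5, 13], [0.2, 0.2, 0.3], 100], [[-6.3, -1.5, 13], [0.2, 0.2, 0.3], 100]])

```text
time: 2.65
eef_pos: [0.447, 0.2491, 0.2041]
tool_rot: [[0.006, -1.0, -0.006], [-1.0, -0.006, -0.004], [0.004, 0.006, -1.0]]
ft_force: [-0.3, -0.1, -0.3]
width: 0.0855
```

Run:
```python
from h import *
plan([.448,.2535,.116],-89.4)
g=grab('wrist'); save(g,'w2')
X=xyzmap(g)
m=(X[...,0]>.33)&(X[...,0]<.56)&(X[...,1]>.2)&(X[...,1]<.31)&(X[...,2]>.129)&(X[...,2]<.15)
P=X[m]; print(len(P),cv2.minAreaRect(P[:,:2].astype(np.float32)),np.median(P[:,2]))
```

```text
t 2.65 pos [0.447  0.2491 0.2041] yaw -89.65 tilt [-0.006 -0.004] w 0.0855 F [-0.3 -0.1 -0.3]
shift [-0.47 -0.16  8.81] len 8.8 turn [ 0.3 -0.3 -0.3]
4267 ((0.44759395718574524, 0.25417158007621765), (0.14997726678848267, 0.05437201261520386), 0.5274837613105774) 0.13742266871640435
```

Call:
move_arm(commands=[[[-0.5, -0.1, 3], [0.3, -0.3, 0], 100], [[-0.5, -0.1, 6], [0.3, -0.3, 0], 100], [[-0.5, -0.1, 8], [0.3, -0.3, 0], 100], [[-0.5, -0.1, 8.8], [0.3, -0.3, 0], 100], [[-0.5, -0.1, 8.8], [0.3, -0.3, 0], 100]], newtons=40)

```text
time: 3.2
eef_pos: [0.4499, 0.2546, 0.119]
tool_rot: [[0.005, -1.0, 0.004], [-1.0, -0.005, 0.003], [-0.003, -0.004, -1.0]]
ft_force: [0.5, -0.2, -0.5]
width: 0.0851
```

Run:
```python
from h import *
plan([.448,.2539,.116],-89.5)
```

```text
t 3.2 pos [0.4499 0.2546 0.119 ] yaw -89.72 tilt [0.004 0.003] w 0.0851 F [ 0.5 -0.2 -0.5]
shift [0.07 0.19 0.3 ] len 0.4 turn [-0.2  0.2 -0.2]
```

Call:
move_arm(commands=[[[0.1, 0.2, 0.2], [0, 0, 0], 60], [[0.1, 0.2, 0.2], [0, 0, 0], 50], [[0.1, 0.2, 0.2], [0, 0, 0], 40], [[0.1, 0.2, 0.2], [0, 0, 0], 40], [[0.1, 0.2, 0.2], [0, 0, 0], 40]], newtons=40)

```text
time: 3.7
eef_pos: [0.4486, 0.2537, 0.1184]
tool_rot: [[0.005, -1.0, 0.006], [-1.0, -0.005, 0.003], [-0.003, -0.006, -1.0]]
ft_force: [-0.5, -2.1, 7.4]
width: 0.0536
```

Call:
move_arm(commands=[[[0, 0, 0], [0, 0, 0], 40], [[0, 0, 0], [0, 0, 0], 40], [[0, 0, 0], [0, 0, 0], 40]])

```text
time: 4.0
eef_pos: [0.4486, 0.2537, 0.1185]
tool_rot: [[0.005, -1.0, 0.006], [-1.0, -0.004, 0.003], [-0.003, -0.006, -1.0]]
ft_force: [0.9, -0.4, 0.4]
width: 0.0535
```

Call:
move_arm(commands=[[[0, 0, -1], [0, 0, 0], 40], [[0, 0, -2.5], [0, 0, 0], 40], [[0, 0, -4.5], [0, 0, 0], 40], [[0, 0, -6.5], [0, 0, 0], 40], [[0, 0, -8], [0, 0, 0], 40]])

```text
time: 4.5
eef_pos: [0.4485, 0.2539, 0.2008]
tool_rot: [[0.005, -1.0, 0.008], [-1.0, -0.005, 0.004], [-0.004, -0.008, -1.0]]
ft_force: [1.1, 0.5, -2.5]
width: 0.0537
```

Call:
move_arm(commands=[[[0, 0, -2], [0, 0, 0], 40], [[0, 0, -4.5], [0, 0, 0], 40], [[0, 0, -7], [0, 0, 0], 40], [[0, 0, -9], [0, 0, 0], 40], [[0, 0, -9.5], [0, 0, 0], 40]])

```text
time: 5.0
eef_pos: [0.4484, 0.2544, 0.2987]
tool_rot: [[0.005, -1.0, 0.012], [-1.0, -0.005, 0.005], [-0.005, -0.012, -1.0]]
ft_force: [0.6, 0.7, -3.0]
width: 0.0532
```

Run:
```python
from h import *
g=grab('side'); save(g,'s2')
cv2.imwrite('pics/s2.png',cv2.resize(g['img'][120:340,180:460],None,fx=2.6,fy=2.6)[:,:,::-1])
plan([.60,-.08,.30],-7.5)
```

```text
t 5.05 pos [0.4483 0.2541 0.298 ] yaw -89.72 tilt [0.011 0.005] w 0.0534 F [-0.  -0.5 -2.6]
shift [ 33.48 -15.01  -0.18] len 36.7 turn [ -0.7  -0.2 -82.2]
```

View pics/s2.png

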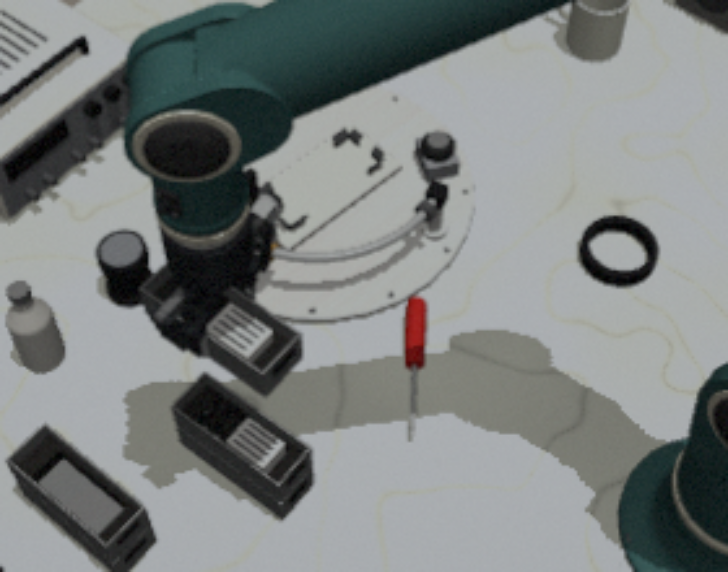

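The side view shows the tray held level at about (250,335), with the module inside it. The second tray stands undisturbed below.

Call:
move_arm(commands=[[[2, -1, 0], [0, 0, -5], 40], [[5, -2, 0], [0, 0, -11], 40], [[8, -3, 0], [0, 0, -17], 40], [[11, -4, 0], [0, 0, -23], 40], [[13, -5, 0], [-0.5, 0, -28], 40]])

```text
time: 5.55
eef_pos: [0.4985, 0.1216, 0.2967]
tool_rot: [[0.476, -0.88, 0.001], [-0.88, -0.476, 0.001], [-0.001, -0.001, -1.0]]
ft_force: [0.5, 1.5, -2.7]
width: 0.0532
```

Run:
```python
from h import *
plan([.57,-.03,.30],-28)
```

```text
t 5.55 pos [0.4985 0.1216 0.2967] yaw -61.6 tilt [0.001 0.001] w 0.0532 F [ 0.5  1.5 -2.7]
shift [16.74  0.91 -0.34] len 16.8 turn [ -0.1   0.  -33.6]
```

Call:
move_arm(commands=[[[2.5, 2, 0], [0, 0, -6], 40], [[5.5, 5, 0], [0, 0, -12], 40], [[8.5, 8, 0], [0, 0, -18], 40], [[11.5, 11, 0], [0, 0, -24], 40], [[13.5, 13, 0], [0, 0, -30], 40]])

```text
time: 6.05
eef_pos: [0.4464, -0.062, 0.2953]
tool_rot: [[0.852, -0.523, -0.002], [-0.523, -0.852, 0.001], [-0.002, 0.0, -1.0]]
ft_force: [0.3, -0.5, -3.5]
width: 0.0539
```

Run:
```python
from h import *
plan([.44,-.07,.30],-7.5)
```

```text
t 6.05 pos [ 0.4464 -0.062   0.2953] yaw -31.52 tilt [-0.002  0.001] w 0.0539 F [ 0.3 -0.5 -3.5]
shift [-0.13  1.02 -0.47] len 1.1 turn [  0.    0.1 -24. ]
```

Call:
move_arm(commands=[[[0, 0.5, -0.3], [0, 0, -7], 40], [[0, 1, -0.3], [0, 0, -14], 40], [[0, 1, -0.4], [0, 0, -20], 40], [[0, 1, -0.5], [0, 0, -24], 40], [[0, 1, -0.5], [0, 0, -24], 40]])

```text
time: 6.55
eef_pos: [0.4406, -0.0705, 0.2995]
tool_rot: [[0.991, -0.131, -0.003], [-0.131, -0.991, 0.001], [-0.003, -0.001, -1.0]]
ft_force: [0.3, -0.6, -1.5]
width: 0.0533
```

Run:
```python
from h import *
plan([.623,-.0945,.30],-7.5)
g=grab('wrist'); save(g,'w3')
```

```text
t 6.55 pos [ 0.4406 -0.0705  0.2995] yaw -7.52 tilt [-0.003  0.001] w 0.0533 F [ 0.3 -0.6 -1.5]
shift [ 1.84e+01 -1.00e-02 -1.10e-01] len 18.4 turn [-0.   0.2 -0. ]
```

View pics/w3.png

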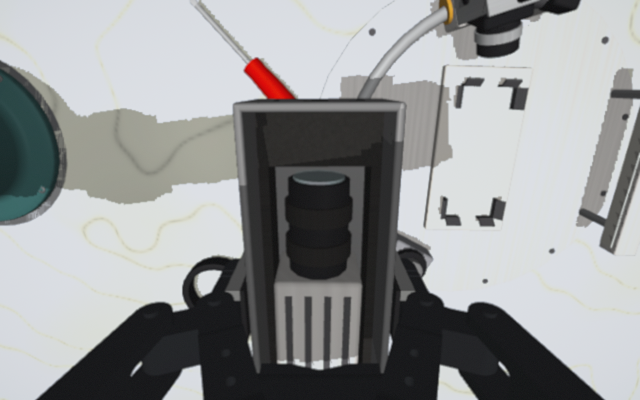

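All four guides are visible, spanning about (458,78) to (528,108) at the far end and (440,195) to (505,228) at the near end. The tray is level in the gripper with the module in its pocket.

Run:
```python
from h import *
g=load('w3'); X=xyzmap(g); s=observe()
c=np.array([.623,-.0945]); 
d=np.hypot(X[...,0]-c[0],X[...,1]-c[1])<.105
for lo,hi in [(.034,.05),(.038,.05)]:
    m=d&(X[...,2]>lo)&(X[...,2]<hi); P=X[m]; print(len(P),cv2.minAreaRect(P[:,:2].astype(np.float32)),np.median(P[:,2]),P[:,2].max())
m=d&(np.abs(X[...,2]-.027)<.006); print('floor',np.median(X[m][:,2]))
gr=g['img'].max(-1); v,u=np.nonzero(d&(gr<70)); 
P=np.array([pt(g,a,b,.044) for a,b in zip(u,v)]); print(len(P),cv2.minAreaRect(P[:,:2].astype(np.float32)))
# tray in tool coords
R=np.array(s['tool_rot']); L=(X-s['eef_pos'])@R
m=(np.abs(L[...,0])<.035)&(L[...,1]<-.02)&(L[...,1]>-.1)&(L[...,2]>-.03)&(L[...,2]<-.012)
P=L[m]; print('tray rim tool',len(P),P.min(0),P.max(0),np.median(P[:,2]), np.percentile(P[:,0],[1,99]))
# rim inclination
A=np.c_[P[:,:2],np.ones(len(P))]; print(np.linalg.lstsq(A,P[:,2],rcond=None)[0])
```

```text
1302 ((0.6252986788749695, -0.09285485744476318), (0.1742379516363144, 0.07990575581789017), 80.84002685546875) 0.04078595065823859 0.045319207270761
1012 ((0.6252986788749695, -0.09285485744476318), (0.1742379516363144, 0.07990575581789017), 80.84002685546875) 0.04185266055100517 0.045319207270761
floor 0.025982656434740514
402 ((0.619570791721344, -0.09123726934194565), (0.16827817261219025, 0.06594958901405334), 81.54246520996094)
tray rim tool 5549 [-0.02833825 -0.07541135 -0.02113884] [ 0.02631048 -0.02000696 -0.01200856] -0.018724550290814657 [-0.02772914  0.02591089]
[-0.00310222  0.01325357 -0.01739741]
```

Run:
```python
from h import *
for n in('w3','top','side'):
    g=load(n); X=xyzmap(g); c=np.array([.6245,-.0935]); d=np.hypot(X[...,0]-c[0],X[...,1]-c[1])<.1
    P=X[d&(X[...,2]>.036)&(X[...,2]<.055)]; print(n,len(P),cv2.minAreaRect(P[:,:2].astype(np.float32)))
    for yaw in (-7.5,-8.5,-9.2):
        a=np.radians(yaw); q=(P[:,:2]-c)@np.array([[np.cos(a),-np.sin(a)],[np.sin(a),np.cos(a)]])
        out=[]
        for sx in(1,-1):
            for sy in (1,-1):
                k=q[(q[:,0]*sx>0)&(q[:,1]*sy>0)]*[sx,sy]
                if len(k)>5: out.append(np.round(np.r_[k.min(0),k.max(0)]*1000,1))
                else: out.append(None)
        print(yaw,*out)
g=load('w3'); c=g['img'][55:240,415:545]; cv2.imwrite('pics/c4.png',cv2.resize(c,None,fx=3.2,fy=3.2,interpolation=cv2.INTER_CUBIC)[:,:,::-1])
```

```text
w3 1218 ((0.6252986788749695, -0.09285485744476318), (0.1742379516363144, 0.07990575581789017), 80.84002685546875)
-7.5 [13.4 54.5 42.8 87.5] [10.3 53.2 38.8 87. ] [ 8.8 55.3 37.2 88.3] [11.9 52.  39.6 85.1]
-8.5 [11.9 55.  41.5 87.7] [11.7 52.6 39.9 86.6] [10.3 54.8 38.5 87.9] [10.4 52.5 38.3 85.6]
-9.2 [10.9 55.4 40.6 87.9] [12.7 52.2 40.7 86.3] [11.3 54.4 39.3 87.6] [ 9.4 52.9 37.4 85.9]
top 132 ((0.6247270107269287, -0.09418871253728867), (0.17313742637634277, 0.07738764584064484), 81.42249298095703)
-7.5 [14.2 52.7 40.3 85.3] [11.9 56.6 37.7 87.7] [11.1 55.6 37.1 86.4] [14.6 54.  39.4 86.7]
-8.5 [12.8 53.3 39.  85.8] [13.3 56.  38.9 87.3] [12.5 54.9 38.3 86. ] [13.1 54.6 38.4 86.9]
-9.2 [11.8 53.7 38.2 86.1] [14.3 55.6 39.8 86.9] [13.5 54.5 39.1 85.6] [12.1 55.1 37.8 87.1]
side 83 ((0.6252899765968323, -0.09286630153656006), (0.17537589371204376, 0.0790734514594078), 79.8030014038086)
-7.5 [34.  54.2 43.3 74.3] [11.3 52.2 37.  86.6] [13.9 60.5 36.1 89.3] [12.  50.3 38.6 86.2]
-8.5 [32.9 54.8 42.1 74.9] [12.7 51.6 38.2 86.1] [15.4 59.8 37.1 89. ] [10.5 50.9 37.4 86.5]
-9.2 [32.1 55.3 41.3 75.4] [13.7 51.2 39.  85.8] [16.4 59.4 37.8 88.8] [ 9.5 51.3 36.5 86.7]
```

View pics/c4.png

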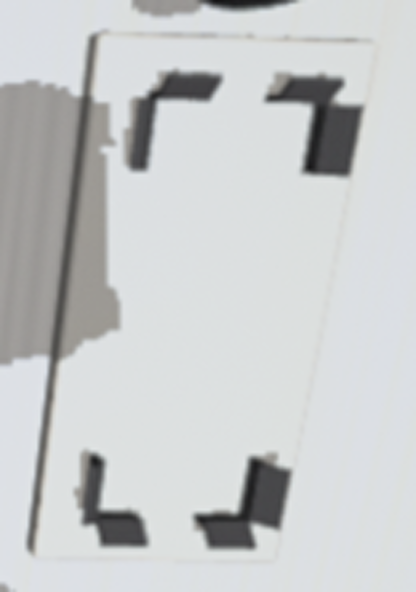

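The crop shows the guides' inner foot corners at crop (155,98), (317,103), (240,515) and (97,514).

Run:
```python
from h import *
g=load('w3'); Q=np.array([pt(g,415+(u+.5)/3.2-.5,55+(v+.5)/3.2-.5,.026)[:2] for u,v in [(155,98),(317,103),(240,515),(97,514)]])
print(Q.round(4),Q.mean(0)); 
for i,j in[(0,1),(1,2),(3,2),(0,3)]: e=Q[i]-Q[j]; print(np.linalg.norm(e).round(4),np.degrees(np.arctan2(e[1],e[0])).round(1))
plan([.6248,-.0932,.299],-8.5)
```

```text
[[ 0.6109 -0.0114]
 [ 0.6685 -0.0202]
 [ 0.6446 -0.1756]
 [ 0.5876 -0.1677]] [ 0.6278939  -0.09373603]
0.0583 171.3
0.1573 81.3
0.0576 172.1
0.1581 81.5
t 6.6 pos [ 0.4406 -0.0705  0.2996] yaw -7.61 tilt [-0.003  0.001] w 0.0538 F [ 0.9  0.1 -2.7]
shift [18.56 -0.19 -0.  ] len 18.6 turn [-0.   0.2  0.9]
```

Call:
move_arm(commands=[[[3, 0, 0], [0, 0, 0.5], 40], [[7, -0.1, 0], [0, 0, 0.9], 40], [[11, -0.2, 0], [0, 0.2, 0.9], 40], [[15, -0.2, 0], [0, 0.2, 0.9], 40], [[18, -0.2, 0], [0, 0.2, 0.9], 40]])

```text
time: 7.1
eef_pos: [0.621, -0.0928, 0.2975]
tool_rot: [[0.989, -0.15, -0.001], [-0.15, -0.989, 0.001], [-0.001, -0.001, -1.0]]
ft_force: [-0.3, -1.0, -2.4]
width: 0.0535
```

Call:
move_arm(commands=[[[0.7, 0, 2], [0, 0, 0], 40], [[0.7, 0, 5], [0, 0, 0], 40], [[0.7, 0, 9], [0, 0, 0], 40], [[0.7, 0, 13], [0, 0, 0], 40], [[0.7, 0, 17], [0, 0, 0], 40]])

```text
time: 7.6
eef_pos: [0.6272, -0.0935, 0.1251]
tool_rot: [[0.988, -0.152, -0.002], [-0.152, -0.988, 0.001], [-0.002, -0.001, -1.0]]
ft_force: [0.7, 0.1, -2.1]
width: 0.0535
```

Run:
```python
from h import *
plan([.626,-.0933,.090],-8.5)
```

```text
t 7.6 pos [ 0.6272 -0.0935  0.1251] yaw -8.73 tilt [-0.002  0.001] w 0.0535 F [ 0.7  0.1 -2.1]
shift [-0.12 -0.    3.51] len 3.5 turn [-0.1  0.1 -0.2]
```

Call:
move_arm(commands=[[[-0.1, 0, 1], [-0.1, 0.1, -0.2], 40], [[-0.1, 0, 2], [-0.1, 0.1, -0.2], 40], [[-0.1, 0, 3.2], [-0.1, 0.1, -0.2], 40], [[-0.1, 0, 4], [-0.1, 0.1, -0.2], 40], [[-0.1, 0, 4], [-0.1, 0.1, -0.2], 40]])

```text
time: 8.1
eef_pos: [0.6261, -0.0935, 0.0849]
tool_rot: [[0.989, -0.149, -0.001], [-0.149, -0.989, -0.001], [-0.001, 0.001, -1.0]]
ft_force: [-0.7, 0.5, -2.2]
width: 0.0534
```

Run:
```python
from h import *
plan([.626,-.0933,.0565],-8.5)
g=grab('wrist'); save(g,'w4')
im=g['img']; a=cv2.resize(im[60:330,150:490],None,fx=2.3,fy=2.3,interpolation=cv2.INTER_CUBIC); cv2.imwrite('pics/c5.png',a[:,:,::-1])
```

```text
t 8.1 pos [ 0.6261 -0.0935  0.0849] yaw -8.56 tilt [-0.001 -0.001] w 0.0534 F [-0.7  0.5 -2.2]
shift [-0.01 -0.02  2.84] len 2.8 turn [ 0.1  0.1 -0.1]
```

View pics/c5.png

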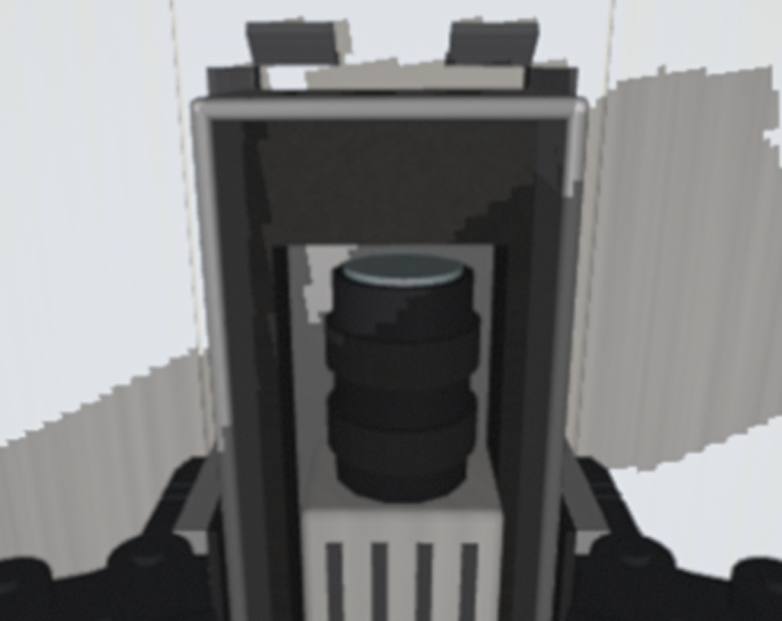

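The view shows the guides' side edges at crop u 207 and 578, and the tray rim at 193 and 588. They are centred on each other to within 0.5 mm across the width.

Run:
```python
from h import *
g=load('w4'); X=xyzmap(g); s=observe(); L=(X-s['eef_pos'])@np.array(s['tool_rot'])
m=(X[...,2]>.036)&(X[...,2]<.05)&(np.abs(L[...,0])<.05)&(L[...,1]<-.06)&(L[...,1]>-.11)
P=L[m]; print('guides',len(P),P.min(0),P.max(0),X[m][:,2].max())
m=(np.abs(L[...,0])<.035)&(L[...,1]<-.06)&(L[...,1]>-.1)&(L[...,2]>-.03)&(L[...,2]<-.012)
P=L[m];print('rim',P.min(0),P.max(0),np.median(P[:,2]))
```

```text
guides 1922 [-0.03980218 -0.08728245  0.03906001] [ 0.03810633 -0.07266486  0.0494208 ] 0.04637510842317358
rim [-0.02835973 -0.07532812 -0.02069449] [ 0.02597568 -0.06005029 -0.01202478] -0.018079149348516975
```

Call:
move_arm(commands=[[[0, 0, 0.7], [0, 0, 0], 40], [[0, 0, 1.3], [0, 0, 0], 40], [[0, 0, 1.8], [0, 0, 0], 40], [[0, 0, 2.2], [0, 0, 0], 40], [[0, 0, 2.4], [0, 0, 0], 40]])

```text
time: 8.65
eef_pos: [0.6262, -0.0935, 0.0609]
tool_rot: [[0.989, -0.149, -0.001], [-0.149, -0.989, -0.001], [-0.001, 0.001, -1.0]]
ft_force: [-0.3, 0.7, -2.5]
width: 0.0533
```

Call:
move_arm(commands=[[[0, 0, 0.2], [0, 0, 0], 40], [[0, 0, 0.4], [0, 0, 0], 40], [[0, 0, 0.4], [0, 0, 0], 40]])

```text
time: 8.95
eef_pos: [0.6263, -0.0934, 0.057]
tool_rot: [[0.989, -0.149, -0.001], [-0.149, -0.989, -0.001], [-0.001, 0.001, -1.0]]
ft_force: [-0.4, 0.6, -2.3]
width: 0.0534
```

No contact yet, so I'll go on in small steps.

Call:
move_arm(commands=[[[0, 0, 0.1], [0, 0, 0], 40], [[0, 0, 0.15], [0, 0, 0], 40], [[0, 0, 0.15], [0, 0, 0], 40]])

```text
time: 9.25
eef_pos: [0.6263, -0.0936, 0.0566]
tool_rot: [[0.989, -0.149, -0.001], [-0.149, -0.989, -0.001], [-0.001, 0.002, -1.0]]
ft_force: [-3.4, -1.5, 5.4]
width: 0.0537
```

Call:
move_arm(commands=[[[0, 0, 0.1], [0, 0, 0], 40], [[0, 0, 0.1], [0, 0, 0], 40]])

```text
time: 9.45
eef_pos: [0.6264, -0.0936, 0.0566]
tool_rot: [[0.989, -0.149, -0.001], [-0.149, -0.989, -0.002], [-0.0, 0.002, -1.0]]
ft_force: [-3.5, -1.1, 5.2]
width: 0.0533
```

Call:
move_arm(commands=[[[0, 0, 0], [0, 0, 0], 68], [[0, 0, 0], [0, 0, 0], 72], [[0, 0, 0], [0, 0, 0], 90], [[0, 0, 0], [0, 0, 0], 100], [[0, 0, 0], [0, 0, 0], 100]])

```text
time: 9.95
eef_pos: [0.6264, -0.0936, 0.0565]
tool_rot: [[0.989, -0.149, -0.001], [-0.149, -0.989, -0.002], [-0.0, 0.002, -1.0]]
ft_force: [1.1, 0.2, 0.1]
width: 0.0856
```

Call:
move_arm(commands=[[[0, 0, -2], [0, 0, 0], 100], [[0, 0, -5], [0, 0, 0], 100], [[0, 0, -10], [0, 0, 0], 100], [[0, 0, -15], [0, 0, 0], 100], [[0, 0, -20], [0, 0, 0], 100]])

```text
time: 10.45
eef_pos: [0.6262, -0.0931, 0.2583]
tool_rot: [[0.989, -0.148, -0.001], [-0.148, -0.989, -0.002], [-0.001, 0.002, -1.0]]
ft_force: [0.4, -1.0, 0.2]
width: 0.0856
```

Run:
```python
from h import *
plan([.55,-.03,.32],10)
for n in('wrist','top'):
    g=grab(n); save(g,'n_'+n); X=xyzmap(g)
    d=np.hypot(X[...,0]-.626,X[...,1]+.0935)<.09
    P=X[d&(X[...,2]>.068)&(X[...,2]<.09)]; print(n,len(P),cv2.minAreaRect(P[:,:2].astype(np.float32)),np.median(P[:,2]))
    # grip of the carriage
    d=np.hypot(X[...,0]-.59,X[...,1]-.055)<.06
    P=X[d&(X[...,2]>.195)&(X[...,2]<.225)]; 
    if len(P)>4: print('grip',len(P),cv2.minAreaRect(P[:,:2].astype(np.float32)),P[:,2].max(),np.median(P,0))
```

```text
t 10.45 pos [ 0.6262 -0.0931  0.2583] yaw -8.53 tilt [-0.001 -0.002] w 0.0856 F [ 0.4 -1.   0.2]
shift [-8.48 -5.09 -6.17] len 11.7 turn [  0.1   0.1 -18.5]
wrist 1601 ((0.6256041526794434, -0.09345057606697083), (0.14908190071582794, 0.05415397882461548), 81.55940246582031) 0.0755425937158204
top 44 ((0.631122350692749, -0.03755252808332443), (0.05694633349776268, 0.03830377012491226), 1.6230411529541016) 0.07573961020285902
grip 62 ((0.5966992974281311, 0.06276830285787582), (0.012576363980770111, 0.034651387482881546), 8.859099388122559) 0.21439017337757993 [0.59520631 0.06214377 0.20815067]
```

Tray is home: rim measures z = 0.0755 and 149 x 54 mm, at (0.6256, -0.0935), yaw 81.6°. Next is the carriage, with its grip at about (0.597, 0.063), r = 0.159 from the arc centre.

Run:
```python
from h import *
plan([.5965,.0625,.30],10.6)
```

```text
t 10.55 pos [ 0.6304 -0.0925  0.2646] yaw -8.54 tilt [ 0.013 -0.004] w 0.0853 F [ 0.8 -0.5  0.1]
shift [ -5.61 -14.82  -3.64] len 16.3 turn [  0.2  -0.7 -19.1]
```

Call:
move_arm(commands=[[[-0.5, -1, -3.6], [0, -0.7, -3], 100], [[-3, -5, -3.6], [0.2, -0.7, -8], 100], [[-5, -10, -3.6], [0.2, -0.7, -15], 100], [[-5.6, -14.8, -3.6], [0.2, -0.7, -19], 100], [[-5.6, -14.8, -3.6], [0.2, -0.7, -19], 100]])

```text
time: 11.05
eef_pos: [0.5948, 0.0711, 0.3003]
tool_rot: [[0.981, 0.194, 0.001], [0.194, -0.981, 0.004], [0.002, -0.004, -1.0]]
ft_force: [-0.3, 0.6, 0.2]
width: 0.0856
```

Run:
```python
from h import *
plan([.5965,.0625,.195],10.6)
g=grab('wrist'); save(g,'w5'); X=xyzmap(g); s=observe()
d=np.hypot(X[...,0]-.5965,X[...,1]-.0625)<.05
P=X[d&(X[...,2]>.195)&(X[...,2]<.225)]; 
if len(P)>4: print('grip',len(P),cv2.minAreaRect(P[:,:2].astype(np.float32)),P[:,2].max(),np.median(P,0))
```

```text
t 11.05 pos [0.5948 0.0711 0.3003] yaw 11.19 tilt [0.001 0.004] w 0.0856 F [-0.3  0.6  0.2]
shift [-0.02  0.91 10.53] len 10.6 turn [-0.2 -0.1  0.6]
grip 878 ((0.5976947546005249, 0.06543853133916855), (0.01197577454149723, 0.03588370978832245), 11.259322166442871) 0.21066886232420176 [0.59694816 0.06792178 0.20849838]
```

Call:
move_arm(commands=[[[0.1, 0.3, 3], [-0.2, -0.1, 0], 100], [[0.2, 0.6, 6], [-0.2, -0.1, 0], 100], [[0.2, 0.6, 9], [-0.2, -0.1, 0], 100], [[0.2, 0.6, 11], [-0.2, -0.1, 0], 100], [[0.2, 0.6, 11], [-0.2, -0.1, 0], 100]])

```text
time: 11.6
eef_pos: [0.597, 0.0596, 0.1861]
tool_rot: [[0.982, 0.187, -0.007], [0.187, -0.982, -0.004], [-0.007, 0.002, -1.0]]
ft_force: [0.4, -0.4, 0.3]
width: 0.0854
```

Call:
move_arm(commands=[[[0, 0, 0], [0, 0, 0], 40], [[0, 0, 0], [0, 0, 0], 20], [[0, 0, 0], [0, 0, 0], 5], [[0, 0, 0], [0, 0, 0], 5], [[0, 0, 0], [0, 0, 0], 5]], newtons=25)

```text
time: 12.1
eef_pos: [0.5976, 0.0596, 0.1869]
tool_rot: [[0.982, 0.187, -0.005], [0.187, -0.982, -0.004], [-0.006, 0.003, -1.0]]
ft_force: [2.5, 0.7, 0.4]
width: 0.0125
```

Call:
move_arm(commands=[[[0, 0, 0], [0, 0, 0], 5], [[0, 0, 0], [0, 0, 0], 5], [[0, 0, 0], [0, 0, 0], 5]])

```text
time: 12.4
eef_pos: [0.5976, 0.0597, 0.187]
tool_rot: [[0.982, 0.187, -0.005], [0.187, -0.982, -0.004], [-0.006, 0.003, -1.0]]
ft_force: [-1.7, 0.3, 0.3]
width: 0.0114
```

```bash
cat >> h.py <<'E'
def arc(dth,c=(.627,-.0925)):
    s=observe(); p=np.array(s['eef_pos']); R=np.array(s['tool_rot']); v=p[:2]-c
    print('r',np.hypot(*v).round(4),'az',np.degrees(np.arctan2(v[1],v[0])).round(1),'yaw',np.degrees(np.arctan2(R[1,0],R[0,0])).round(1),'F',np.round(s['ft_force'],1),'z',p[2].round(4),'w',round(s['width'],4),'t',round(s['time'],2))
    for k in range(1,6):
        a=np.radians(dth*k/5); q=np.array(c)+np.array([[np.cos(a),-np.sin(a)],[np.sin(a),np.cos(a)]])@v
        d=R.T@np.append(q-p[:2],0)*100; print(d.round(2),'turn z',round(-dth*k/5,1))
E
python3 - <<'E'
from h import *
arc(20)
E
```

```text
r 0.155 az 100.9 yaw 10.8 F [-1.7  0.3  0.3] z 0.187 w 0.0114 t 12.4
[-1.08  0.04  0.01] turn z -4.0
[-2.16  0.16  0.01] turn z -8.0
[-3.22  0.35  0.02] turn z -12.0
[-4.27  0.61  0.03] turn z -16.0
[-5.3   0.95  0.03] turn z -20.0
```

Call:
move_arm(commands=[[[-1.1, 0, 0], [0, 0, -4], 5], [[-2.2, 0.2, 0], [0, 0, -8], 5], [[-3.2, 0.4, 0], [0, 0, -12], 5], [[-4.3, 0.6, 0], [0, 0, -16], 5], [[-5.3, 1, 0], [0, 0, -20], 5]])

```text
time: 12.9
eef_pos: [0.5467, 0.0405, 0.187]
tool_rot: [[0.858, 0.514, -0.005], [0.514, -0.858, -0.002], [-0.006, -0.001, -1.0]]
ft_force: [-1.3, 2.4, -3.7]
width: 0.0117
```

Run:
```python
from h import *
arc(20)
```

```text
r 0.1554 az 121.1 yaw 30.9 F [-1.3  2.4 -3.7] z 0.187 w 0.0117 t 12.9
[-1.08  0.04  0.01] turn z -4.0
[-2.16  0.16  0.01] turn z -8.0
[-3.23  0.35  0.02] turn z -12.0
[-4.28  0.62  0.02] turn z -16.0
[-5.31  0.95  0.03] turn z -20.0
```

Call:
move_arm(commands=[[[-1.1, 0, 0], [0, 0, -4], 5], [[-2.2, 0.2, 0], [0, 0, -8], 5], [[-3.2, 0.4, 0], [0, 0, -12], 5], [[-4.3, 0.6, 0], [0, 0, -16], 5], [[-5.3, 1, 0], [0, 0, -20], 5]])

```text
time: 13.4
eef_pos: [0.5054, 0.0051, 0.187]
tool_rot: [[0.628, 0.778, -0.006], [0.778, -0.628, -0.002], [-0.005, -0.004, -1.0]]
ft_force: [-1.5, 2.6, -3.4]
width: 0.0115
```

Call:
move_arm(commands=[[[-1.1, 0, 0], [0, 0, -4], 5], [[-2.2, 0.2, 0], [0, 0, -8], 5], [[-3.2, 0.4, 0], [0, 0, -12], 5], [[-4.3, 0.6, 0], [0, 0, -16], 5], [[-5.3, 1, 0], [0, 0, -20], 5]])

```text
time: 13.9
eef_pos: [0.4789, -0.0425, 0.187]
tool_rot: [[0.321, 0.947, -0.008], [0.947, -0.321, -0.001], [-0.004, -0.007, -1.0]]
ft_force: [-2.7, 1.6, -1.7]
width: 0.0114
```

Run:
```python
from h import *
arc(10)
```

```text
r 0.1563 az 161.3 yaw 71.3 F [-2.7  1.6 -1.7] z 0.187 w 0.0114 t 13.9
[-0.55  0.01  0.  ] turn z -2.0
[-1.09  0.04  0.  ] turn z -4.0
[-1.63  0.09  0.01] turn z -6.0
[-2.18  0.16  0.01] turn z -8.0
[-2.71  0.24  0.01] turn z -10.0
```

Call:
move_arm(commands=[[[-0.5, 0, 0], [0, 0, -2], 5], [[-1.1, 0, 0], [0, 0, -4], 5], [[-1.6, 0.1, 0], [0, 0, -6], 5], [[-2.2, 0.2, 0], [0, 0, -8], 5], [[-2.7, 0.2, 0], [0, 0, -10], 5]])

```text
time: 14.4
eef_pos: [0.4723, -0.069, 0.187]
tool_rot: [[0.151, 0.988, -0.007], [0.989, -0.151, -0.001], [-0.002, -0.007, -1.0]]
ft_force: [2.5, 0.3, -5.4]
width: 0.0114
```

Call:
move_arm(commands=[[[-0.3, 0, 0], [0, 0, -1], 5], [[-0.6, 0, 0], [0, 0, -2], 5], [[-0.8, 0, 0], [0, 0, -3], 5], [[-0.8, 0, 0], [0, 0, -3], 5]])

```text
time: 14.8
eef_pos: [0.472, -0.0706, 0.1871]
tool_rot: [[0.099, 0.995, -0.003], [0.995, -0.099, 0.01], [0.01, -0.004, -1.0]]
ft_force: [6.6, 19.3, -10.8]
width: 0.0116
```

Call:
move_arm(commands=[[[-0.3, 0, 0], [0, 0, -1], 5], [[-0.6, 0, 0], [0, 0, -2], 5], [[-0.6, 0, 0], [0, 0, -2], 5]])

```text
time: 15.1
eef_pos: [0.4721, -0.0706, 0.1872]
tool_rot: [[0.066, 0.998, -0.001], [0.998, -0.066, 0.021], [0.021, -0.002, -1.0]]
ft_force: [5.5, 20.2, -9.4]
width: 0.0115
```

Run:
```python
from h import *
arc(10)
```

```text
r 0.1565 az 171.9 yaw 86.2 F [ 5.5 20.2 -9.4] z 0.1872 w 0.0115 t 15.1
[-0.55 -0.03 -0.01] turn z -2.0
[-1.09 -0.04 -0.02] turn z -4.0
[-1.64 -0.04 -0.03] turn z -6.0
[-2.18 -0.01 -0.05] turn z -8.0
[-2.73  0.03 -0.06] turn z -10.0
```

Force rose to 20 N and motion stopped at azimuth 171.9°. That fits a half-length of about 25 mm ahead of the collar at 183°. Now I'll relax the twist and release.

Call:
move_arm(commands=[[[0, 0, 0], [0, 0, 2], 5], [[0, 0, 0], [-0.5, 1, 4], 5], [[0, 0, 0], [-0.5, 1, 4], 60], [[0, 0, 0], [-0.5, 1, 4], 100], [[0, 0, 0], [-0.5, 1, 4], 100]])

```text
time: 15.6
eef_pos: [0.4722, -0.0707, 0.1873]
tool_rot: [[0.135, 0.991, 0.01], [0.99, -0.135, 0.038], [0.039, 0.005, -0.999]]
ft_force: [0.5, -1.2, -0.3]
width: 0.055
```

Call:
move_arm(commands=[[[0, 0, 0], [0, 0, 0], 100], [[0, 0, 0], [0, 0, 0], 100], [[0, 0, -3], [0, 0, 0], 100], [[0, 0, -7], [0, 0, 0], 100], [[0, 0, -11], [0, 0, 0], 100]])

```text
time: 16.1
eef_pos: [0.4708, -0.0745, 0.2984]
tool_rot: [[0.134, 0.991, 0.009], [0.99, -0.134, 0.039], [0.039, 0.004, -0.999]]
ft_force: [1.9, -0.4, 1.1]
width: 0.0855
```

Run:
```python
from h import *
arc(0)
g=grab('wrist'); save(g,'w6'); X=xyzmap(g)
d=np.hypot(X[...,0]-.4715,X[...,1]+.0706)<.045
P=X[d&(X[...,2]>.195)&(X[...,2]<.225)]; r=cv2.minAreaRect(P[:,:2].astype(np.float32)); v=np.array(r[0])-[.627,-.0925]
print('grip',len(P),r,P[:,2].max(),np.degrees(np.arctan2(v[1],v[0])),np.hypot(*v))
g=grab('top'); save(g,'t3'); s=grab('side'); save(s,'s3')
a=cv2.resize(g['img'][130:240,230:400],None,fx=4.6,fy=4.6,interpolation=cv2.INTER_CUBIC); cv2.imwrite('pics/c6.png',a[:,:,::-1])
a=cv2.resize(s['img'][140:245,235:375],None,fx=5,fy=5,interpolation=cv2.INTER_CUBIC); cv2.imwrite('pics/c7.png',a[:,:,::-1])
```

```text
r 0.1573 az 173.4 yaw 82.3 F [ 1.9 -0.4  1.1] z 0.2984 w 0.0855 t 16.1
[0. 0. 0.] turn z 0.0
[0. 0. 0.] turn z 0.0
[0. 0. 0.] turn z 0.0
[0. 0. 0.] turn z 0.0
[0. 0. 0.] turn z 0.0
grip 912 ((0.4664725959300995, -0.0691692978143692), (0.0117662213742733, 0.035159267485141754), 81.93028259277344) 0.2106393052608233 171.7306568636375 0.16221396093399518
```

View pics/w6.png

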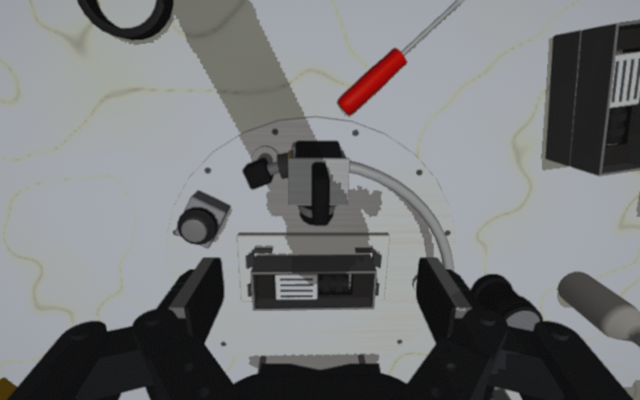

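The view shows the carriage block at (318,175) up against the dark collar at (285,165), with the tray seated in the nest at (313,285). I'll cross-check the end position using the parked collar.

Run:
```python
from h import *
t=load('top')
for n,u,v in [('parked',347,165),('far',552,403)]:
    p=pt(t,190+(u+.5)/4-.5,110+(v+.5)/4-.5,.09); w=p[:2]-[.627,-.0925]; print(n,p.round(3),np.hypot(*w).round(3),np.degrees(np.arctan2(w[1],w[0])).round(1))
t=load('t3'); X=xyzmap(t)
d=np.hypot(X[...,0]-.53,X[...,1]+.221)<.03; P=X[d&(X[...,2]>.055)&(X[...,2]<.09)]; print('btn top',len(P),np.median(P,0),cv2.minEnclosingCircle(P[:,:2].astype(np.float32)))
t=load('w6'); X=xyzmap(t)
d=np.hypot(X[...,0]-.53,X[...,1]+.221)<.03; P=X[d&(X[...,2]>.055)&(X[...,2]<.09)]; print('btn w6',len(P),np.median(P,0),P[:,2].max(),cv2.minEnclosingCircle(P[P[:,2]>np.median(P[:,2])-.003][:,:2].astype(np.float32)))
w=load('w6'); a=cv2.resize(w['img'][120:260,160:400],None,fx=3.3,fy=3.3,interpolation=cv2.INTER_CUBIC); cv2.imwrite('pics/c8.png',a[:,:,::-1])
plan([.53,-.221,.22],45)
```

```text
parked [0.655 0.062 0.09 ] 0.157 79.8
far [ 0.468 -0.102  0.09 ] 0.159 -176.5
btn top 137 [ 0.5303648  -0.21884875  0.06098173] ((0.5291700959205627, -0.22027094662189484), 0.022625956684350967)
btn w6 985 [ 0.52780238 -0.21649965  0.06198711] 0.06829173320742743 ((0.5307459831237793, -0.21850819885730743), 0.015016860328614712)
t 16.25 pos [ 0.4723 -0.075   0.2993] yaw 82.22 tilt [0.014 0.036] w 0.0848 F [-0.7 -1.  -1.1]
shift [-13.97   7.62   7.48] len 17.6 turn [-0.2 -2.2 37.2]
```

View pics/c8.png

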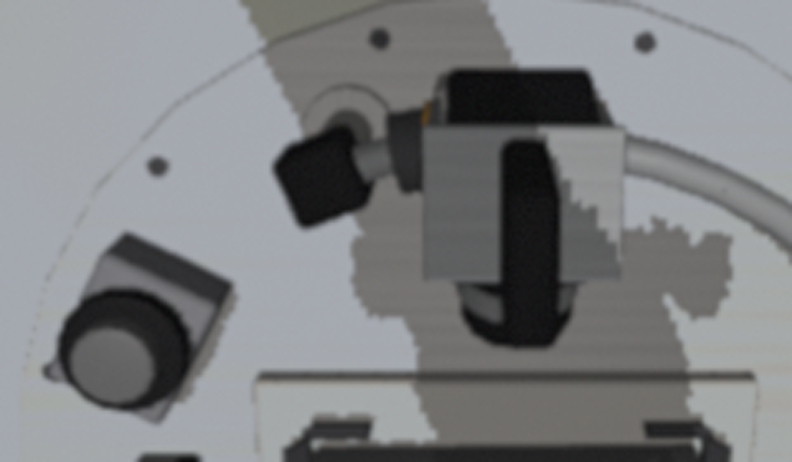

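The crop shows the carriage touching the collar at (405,150), and the button top is centred at crop (112,362). Collar azimuths of 79.8° and 183.5° predict a stop at about 171.9°, which matches.

Run:
```python
from h import *
t=load('w6'); u,v=160+112.5/3.3-.5,120+362.5/3.3-.5
print(pt(t,u,v), pt(t,u,v,.068))
X=xyzmap(t); d=np.hypot(X[...,0]-.53,X[...,1]+.22)<.03; Z=X[d][:,2]; print(np.histogram(Z,bins=np.arange(.02,.08,.004)))
P=X[d&(X[...,2]>.064)]; print(len(P),np.median(P,0),cv2.minEnclosingCircle(P[:,:2].astype(np.float32)))
plan([.53,-.22,.15],82)
```

```text
[ 0.52930029 -0.21850335  0.06622617] [ 0.52861187 -0.21775662  0.068     ]
(array([ 35,  29,  27,  24,  43, 240, 141,  57, 349, 239,  60, 454,   1,
         0]), array([0.02 , 0.024, 0.028, 0.032, 0.036, 0.04 , 0.044, 0.048, 0.052,
       0.056, 0.06 , 0.064, 0.068, 0.072, 0.076]))
455 [ 0.53031985 -0.21860232  0.06586967] ((0.5308300852775574, -0.21860967576503754), 0.014921845868229866)
t 16.25 pos [ 0.4723 -0.075   0.2993] yaw 82.22 tilt [0.014 0.036] w 0.0848 F [-0.7 -1.  -1.1]
shift [-14.14   7.55  14.47] len 21.6 turn [ 0.5 -2.2  0.2]
```

Call:
move_arm(commands=[[[-4, 2, 0], [0.5, -2, 0], 50], [[-8, 4, 0], [0.5, -2, 0], 20], [[-12, 6.5, 1], [0.5, -2, 0], 0], [[-14.1, 7.5, 4], [0.5, -2, 0], 0], [[-14.1, 7.5, 9], [0.5, -2, 0], 0]], newtons=25)

```text
time: 16.75
eef_pos: [0.5305, -0.2261, 0.2035]
tool_rot: [[0.142, 0.99, 0.004], [0.99, -0.142, 0.001], [0.001, 0.003, -1.0]]
ft_force: [-0.0, -0.1, -0.2]
width: 0.0127
```

Run:
```python
from h import *
plan([.530,-.2188,.090],82)
```

```text
t 16.75 pos [ 0.5305 -0.2261  0.2035] yaw 81.84 tilt [0.004 0.001] w 0.0127 F [-0.  -0.1 -0.2]
shift [ 0.7  -0.19 11.35] len 11.4 turn [ 0.2 -0.1 -0.2]
```

Call:
move_arm(commands=[[[0.4, -0.1, 2], [0, 0, 0], 0], [[0.7, -0.1, 5], [0, 0, 0], 0], [[0.7, -0.1, 8], [0, 0, 0], 0], [[0.7, -0.1, 10.5], [0, 0, 0], 0], [[0.7, -0.1, 11.2], [0, 0, 0], 0]])

```text
time: 17.25
eef_pos: [0.5283, -0.2181, 0.0876]
tool_rot: [[0.141, 0.99, -0.003], [0.99, -0.141, 0.003], [0.003, -0.003, -1.0]]
ft_force: [0.7, -0.1, 0.2]
width: 0.0001
```

Call:
move_arm(commands=[[[0, 0, 0.3], [0, 0, 0], 0], [[0, 0, 0.6], [0, 0, 0], 0], [[0, 0, 0.6], [0, 0, 0], 0]])

```text
time: 17.55
eef_pos: [0.5284, -0.2178, 0.0821]
tool_rot: [[0.141, 0.99, -0.003], [0.99, -0.141, 0.003], [0.003, -0.003, -1.0]]
ft_force: [-1.1, 1.5, 2.8]
width: -0.0001
```

Run:
```python
from h import *
plan([.530,-.2188,.0765],82)
```

```text
t 17.55 pos [ 0.5284 -0.2178  0.0821] yaw 81.9 tilt [-0.003  0.003] w -0.0001 F [-1.1  1.5  2.8]
shift [-0.08  0.18  0.56] len 0.6 turn [-0.2 -0.2 -0.1]
```

Contact with the button at TCP z of about 0.082, 2.8 N. Now the press.

Call:
move_arm(commands=[[[0, 0, 0.2], [0, 0, 0], 0], [[0, 0, 0.4], [0, 0, 0], 0], [[0, 0, 0.6], [0, 0, 0], 0], [[0, 0, 0.6], [0, 0, 0], 0], [[0, 0, 0.6], [0, 0, 0], 0]])

```text
time: 18.05
eef_pos: [0.5288, -0.2179, 0.0771]
tool_rot: [[0.141, 0.99, -0.002], [0.99, -0.141, 0.002], [0.002, -0.002, -1.0]]
ft_force: [-2.5, 0.7, 7.2]
width: 0.0
```

Call:
move_arm(commands=[[[0, 0, 0.2], [0, 0, 0], 0], [[0, 0, 0.2], [0, 0, 0], 0], [[0, 0, 0.2], [0, 0, 0], 0]])

```text
time: 18.35
eef_pos: [0.5289, -0.2179, 0.0769]
tool_rot: [[0.141, 0.99, -0.002], [0.99, -0.141, 0.001], [0.001, -0.002, -1.0]]
ft_force: [-6.5, 0.7, 16.7]
width: -0.0001
```

Hard stop at 0.0769, about 6 mm below first contact and past 5 N, so the button is fully down. I'll retreat and check.

Call:
move_arm(commands=[[[0, 0, -0.5], [0, 0, 0], 0], [[0, 0, -2], [0, 0, 0], 0], [[0, 0, -6], [0, 0, 0], 0], [[0, 0, -11], [0, 0, 0], 0], [[0, 0, -16], [0, 0, 0], 0]])

```text
time: 18.85
eef_pos: [0.5291, -0.218, 0.239]
tool_rot: [[0.141, 0.99, -0.002], [0.99, -0.141, 0.001], [0.001, -0.002, -1.0]]
ft_force: [0.5, -1.5, 1.0]
width: 0.0002
```

Call:
move_arm(commands=[[[-5, -3, -3], [0, 0, 0], 0], [[-10, -6, -3], [0, 0, 0], 0], [[-12, -8, -3], [0, 0, 0], 0], [[-12, -8, -3], [0, 0, 0], 0], [[-12, -8, -3], [0, 0, 0], 0]])

```text
time: 19.35
eef_pos: [0.432, -0.3273, 0.2694]
tool_rot: [[0.145, 0.989, -0.001], [0.989, -0.145, 0.001], [0.001, -0.001, -1.0]]
ft_force: [-0.3, 1.1, 0.3]
width: -0.0002
```

Run:
```python
from h import *
plan([.5,-.3,.28])
for n in('top','side'):
    g=grab(n); save(g,'e_'+n); X=xyzmap(g); o=load(n); O=xyzmap(o)
    def box(nm,c,rad,lo,hi):
        d=np.hypot(X[...,0]-c[0],X[...,1]-c[1])<rad; P=X[d&(X[...,2]>lo)&(X[...,2]<hi)]
        if len(P)>5: print(n,nm,len(P),cv2.minAreaRect(P[:,:2].astype(np.float32)),np.median(P[:,2]).round(4))
    box('tray',(.626,-.0935),.09,.068,.085); box('btn',(.53,-.219),.017,.058,.08); box('grip',(.4665,-.069),.035,.2,.22); box('mid',(.448,.2535),.1,.084,.105)
a=load('e_top')['img'][90:300,130:500]; cv2.imwrite('pics/e.png',cv2.resize(a,None,fx=2.1,fy=2.1,interpolation=cv2.INTER_CUBIC)[:,:,::-1])
```

```text
t 19.35 pos [ 0.432  -0.3273  0.2694] yaw 81.67 tilt [-0.001  0.001] w -0.0002 F [-0.3  1.1  0.3]
shift [ 3.69  6.33 -1.06] len 7.4 turn [-0.1 -0.   0. ]
top tray 197 ((0.6244206428527832, -0.09480251371860504), (0.15033015608787537, 0.055036306381225586), 81.29351043701172) 0.0743
top btn 74 ((0.5293870568275452, -0.22043131291866302), (0.02792031317949295, 0.03043406456708908), 37.42108154296875) 0.0659
top grip 57 ((0.4655956029891968, -0.07043521851301193), (0.011901245452463627, 0.03434189781546593), 81.13956451416016) 0.2089
top mid 323 ((0.44748735427856445, 0.25316673517227173), (0.14705093204975128, 0.056609708815813065), 0.47026151418685913) 0.0892
side tray 197 ((0.6256535053253174, -0.09143874049186707), (0.1530262678861618, 0.05903105065226555), 81.97891235351562) 0.0732
side btn 53 ((0.5310332775115967, -0.2172764092683792), (0.026597805321216583, 0.03042021207511425), 24.55940818786621) 0.0645
side grip 52 ((0.4667907953262329, -0.06698048114776611), (0.013478275388479233, 0.03446812182664871), 78.01535034179688) 0.2069
side mid 372 ((0.4486652612686157, 0.2557579576969147), (0.15227985382080078, 0.057695962488651276), 1.0711228847503662) 0.0901
```

```bash
python3 -c "
from h import *
print(close_job())"
```

```text
the job is handed in; nothing more can be done
None
```

The job is done and handed in at about 19.4 s, with no sign of a failure; the system gave no verdict.

- **Tray:** I lifted it straight off the pile with the module in it and set it in the nest. First contact came at the expected height, and I then let it go. In the last check the rim was 73–76 mm above the bench (76 mm when home) and the centre about (0.625, -0.093). That is within about 2 mm of the measured nest centre, with the same direction as the nest to within about 0.5°.
- **Carriage:** I slid it until it met the far collar with about 20 N. It sat at 171.8° round the arc, against about 171.9° predicted from the two collars. It was still there after the press.
- **Button:** I pressed it about 6 mm to a hard stop, reaching 16.7 N. Afterwards its top was back at about 66 mm, where it started.
- **Rest of the bench:** The second tray had not moved to within 2–3 mm. I did not check the lowest tray, the empty trays or the bystanders by number at the end.
- **Disagreements:** My estimates of the nest centre differed by up to about 4 mm in x between methods (0.6236 to 0.628 m), but the last look before lowering showed the fit within about 1 mm. The final overhead picture could not be viewed because the 12-picture limit was reached, so the last checks are depth readings from the top and side cameras. I did not re-check the module by itself after the release; the wrist view taken after the carriage move showed it in its pocket.

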